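# Open the battery well of a survey receiver on the map table

## Task

The survey receiver on the map needs its battery well opened: with the fingertips press its ribbed snap tab fully in, then push the released black cover along its rails until the whole battery well is open, leaving the cover lying flat on the receiver's rear deck. Do not lift the cover, do not press the round power button, and leave everything else on the table where it is.

Things in the scene. Friction and masses are not known exactly. Their poses are not given: they have to be found in the camera images.
- receiver: grey box-shaped instrument, 250 (x) x 120 (y) mm, level, does not move; origin at the centre of its underside on the table. Its +x is the way the cover slides open. In its frame: flat deck 40 mm above the table; bare front apron x -125 to -88 mm; rear deck x -5 to 125 mm, open at the +x end (no stop: pushed too far the cover falls off).
- rails (a point): point midway between the two guide rails, at the receiver's x = 20 mm, y = 0, 45 mm above the table. Ledges at |y| 37 to 47.5 mm, 45 mm above the table, carry the cover; rails outside them at |y| 47.5 to 56 mm reach 53 mm; both run x -83 to 125 mm. Low corner stops (|y| 37 to 47.5 mm, x -87.5 to -83.5 mm, 52 mm above the table) keep the cover from sliding back.
- well_centre (a point): centre of the battery well's mouth, at x = -40 mm, y = 0 in the receiver's frame, 40 mm above the table; the well is 70 (x) x 70 (y) x 22 mm deep and holds three cells. Hidden under the cover at the start.
- cover: loose black plate, 84 (x) x 92 (y) x 7 mm, about 70 g, axes along the receiver's; origin at the centre of its underside, 45 mm above the table; starts at x = -40 mm, y = 0 in the receiver's frame. The well is wholly open with this origin at x = 37 mm or more. About 1 N moves the released cover, and it stays where it is left.
- ridge (a point): centre of the cover's rear (-x) pushing face, 12 mm above the cover's underside, 57 mm above the table. An upright ridge 8 (x) x 56 (y) mm stands along the cover's rear edge, flush with it, its top 19 mm above the underside, making one face; push it towards +x.
- tab_top (a point): centre of the top of the snap tab, a ribbed black block 30 (x) x 32 (y) mm, 2.5 mm past the cover's +x edge, at x = 19.5 mm, y = 0 in the receiver's frame. Its top is 53 mm above the table when out, 43 mm when fully in. Out, it blocks the cover; fully in, the cover passes over it.
- tab (a joint): how far the snap tab is pressed down, m: about 0 out, 0.010 fully in against its stop (count it as in beyond 0.0085). About 4 N moves it, and it stays where it is left.
- power_top (a point): centre of the top of the round power button, 16 mm across, 4 mm proud of the front apron, at x = -108 mm, y = 44 mm in the receiver's frame. Leave it alone.
- power (a joint): how far the power button is pressed down, m: 0 out, 0.004 fully in; springs back
- calculator: bystander: desk calculator, slab 150 x 80 x 16 mm; origin at the centre of its underside
- eraser: bystander: white eraser 45 x 22 x 12 mm, lying near the receiver's -y side; origin at the centre of its underside
- cell_box: bystander: cardboard box of fresh cells, 75 x 42 x 22 mm, lying near the receiver's +y side; origin at the centre of its underside
- mug: bystander: white mug, 76 mm across, 90 mm high; origin at the centre of its underside
- stapler: bystander: stapler lying along its x, 140 x 36 x 49 mm; origin at the centre of its underside
- tape_roll: bystander: roll of clear tape lying flat, 84 mm across, 19 mm high; origin at the centre of its underside
- marker: bystander: white marker pen, 120 x 14 x 14 mm, lying along its x; origin at the centre of its underside
There are look-alikes about, which are no part of the job. Leave any pink or turquoise look-alike of the cover alone.

How it is judged:
On the way, in this order (a step that is already met when the one before it is completed fails the run):
1. the snap tab is pressed in while the cover is still on its seat (value of joint tab above 0.008 m and x of cover in the frame of receiver below -0.035 m), for 0.1 s.
2. the cover has been pushed clear of the battery well (x of cover in the frame of receiver above 0.035 m and z of cover in the frame of receiver above 0.04 m), for 0.2 s.
At the end, for the whole second after the job is handed in: the tab is in (more than 8 mm), the cover lies flat (within 0.08 rad) and still on the ledges of the rear deck, between the rails, its origin 35 to 105 mm ahead of the receiver's origin so that the well is open; the power button is out (x of cover in the frame of receiver between 0.035 and 0.105 m and z of cover in the frame of receiver between 0.042 and 0.049 m and angle between cover's own z axis and vertical below 0.08 rad and angle between the x axis of cover and the x axis of receiver, either way round below 0.12 rad and linear speed of cover below 0.01 m/s and value of joint tab above 0.008 m and value of joint power below 0.002 m); the robot touches nothing.
It fails at once if the cover is lifted or tipped (more than 12 mm off its ledges, or 0.25 rad) (z of cover in the frame of receiver above 0.057 m or angle between cover's own z axis and vertical above 0.25 rad).
It fails at once if the power button is pressed (more than 2.5 mm) (value of joint power above 0.0025 m).
It fails at once if a bystander is moved more than 20 mm (distance of any of calculator, eraser, cell_box, mug, stapler, tape_roll, marker from where it was at the start of the episode above 0.02 m).
It also fails if it takes over 38 s, if anything falls off the work surface, if the arm or the gripper's body presses on something with over 40 N, if the wrist force passes 120 N, or if a joint passes its speed limit or range.

## Robot

A 7-joint arm with a two-finger parallel gripper is mounted at the origin on the work surface. World frame = base frame: x ahead of the robot, y to its left, z up, the work surface at z = 0. Lengths are in m, angles in rad, forces in N, time in s.
With the tool pointing down it reaches from about 0.425 to 0.925 m from the base axis. Payload 6.8 kg.
Tool frame: the origin (TCP) lies at the very end of the fingers, on their centre line; the grasp point (between the pads) lies 19 mm behind it; z points along the fingers, y is the line along which they close (so a half turn about z gives the same grasp; the last joint's range is limited). The gripper opens to 85 mm and grips with 20 to 120 N. Pads are 22 mm wide; open, the fingers measure 114 mm over their backs; the gripper's body (76 mm by 85 mm) begins 54 mm behind the grasp point. The pads swing forward as they close: fully open they stand 13 mm farther back than shut.
Start: joints at [-1.319, 0.477, 0.022, 1.555, -0.011, 1.109, -0.083], TCP at [0.238, 0.632, 0.231] pointing down, gripper open.
Joint ranges: [-2.96, 2.96], [-0.34, 2.1], [-1.41, 1.46], [0.24, 2.44], [-1.37, 4.51], [0.17, 1.92], [-2.96, 2.96]. Speed limits (rad/s): [2.39, 2.39, 3.14, 3.14, 3.14, 3.14, 3.14].

## Interface

Orientations are given as a rotation vector (axis times angle).
In Python, from bench import get_obs, viewer, r gives the robot as it stands. The module is installed in compiled form; this text tells all that it offers.
- The arm moves only by the tool play_rows, never from a script. Its argument "commands" is a list that holds one entry, the list of rows, each a list of 5 numbers: the gripper's target within -1 to 1 (shut at 1, half-way at 0, fully open at -1), then the shift along the tool's x, y, z scaled (see below), then the turn about the tool's z scaled (see below). A call has 1 to 12 rows; each row is the pose to reach, as a shift and turn from the pose commanded when the call began, along the tool's axes at that moment; what a row does not reach only later rows make up. The controller multiplies each number of a shift by 0.2 m and each number of a turn by pi/2 rad. A row lasts 1/12 s, in which the tool goes at most 41.7 mm and 7.16 degrees, less where a joint would pass 70% of its speed; a pose out of reach is approached as far as the arm can. A call with a number of a shift or a turn outside -1 to 1 is refused whole. A call with a gripper value outside its range is refused whole. The fingers move at their own pace and stop on an object; "grip_force" is the grip in N (left out, the last holds). Time passes only in rows, so rows that repeat a pose let the fingers close. It gives the time, the measured TCP pose, the force, the opening and the grip force at its end, in the units of the state.
- get_obs(): the state, without advancing time (a new reading comes with each control period).
- viewer.grab_frame(name): name is "scene" or "top" or "wrist"; returns a dict with "pixels" (420x560x3 uint8, red, green, blue), "fovy" (degrees; the focal length in pixels is half the picture's height over the tangent of half this angle, whatever the lens; pixels are square), "cx", "cy" (the principal point, pixels), "world_to_cam" (4x4, takes a point from world to camera coordinates); the wrist camera has in their place "hand_eye" (4x4, takes a point from camera to tool coordinates, whose origin is the TCP and whose axes are the flange's). Camera axes: x right, y up, looking along -z (the intrinsics and any distortion apply to the point x, -y, -z); pixel columns grow to the right and rows downward; lengths in m; the calibration is good to about 2 mm. A picture is of the moment at which its call begins: read the wrist's pose just before it. There is no depth.
- r.hand_in(): hands the job in; it is judged then, once.
Trained networks look in a picture, given as the dict that the camera call returned (one of the last four; its "shot" number tells which), for a name from the list of things; names that differ only in an ending like _2 or _b are one class to them, and where a whole thing is asked for, a point or a joint stands for the part that bears it (a point fixed in the world has none). Each returns a list of dicts, best first, with "score" (0 to 1); they miss things now and then, are a little off and sometimes report something else, mostly with a low value. They report only what shows in the picture. A call takes as long as a camera call. They do not tell look-alikes from the thing itself.
- viewer.trace(picture, thing): "pixels" (420x560 bool, what is visible of it) and "rect" ([left, top, right, bottom] in pixels, round what is visible of it).
The state is a dict: "clock": time; "joints": joint angles; "qvel": joint speeds; "tau": joint torques, N m; "tcp_pos": TCP position; "orientation": TCP orientation; "contact_force": force on the tool from outside, world axes, zero at the start; "moment": the same for the moment, N m; "grip_width": finger opening in m; "gripper_force": force on a finger pad.
Only numpy, scipy, OpenCV 4.12 (cv2) and the standard library are available. Lean on these libraries where they do the work, as an engineer would, in place of code of your own. Each camera call takes 0.05 s, during which the arm holds its last target. There are 200 camera calls.

## Working session

There is one attempt and no reset: what is moved stays moved. The work goes in short steps, Python scripts to look and compute and a tool call to move; the robot and the scene stay as the last step left them, time stands still between calls to the robot, and variables do not carry over. Pictures are saved under pics/ and viewed, at most 10 in all, crops included, and the job is handed in when it is done.

Besides the shell and the picture viewer there is one more tool, called by a JSON object that holds its "fn" and its "kwargs", one argument or row to a line. play_rows: Moves the arm, as the interface text tells. Shifts and turns lie within -1 to 1; 1 stands for 0.2 m of shift or pi/2 rad of turn. Its arguments: {"type":"object","properties":{"commands":{"type":"array","items":{"type":"array","items":{"type":"array","items":{"type":"number","minimum":-1,"maximum":1}}}},"grip_force":{"type":"number"}},"required":["commands"]}

```bash
mkdir -p pics
python3 - <<'E'
from bench import get_obs, viewer, r
import cv2,numpy as np,pickle
o=get_obs();print({k:np.round(o[k],3) for k in('clock','tcp_pos','orientation','grip_width','contact_force')})
ims=[]
D={}
for n in("scene","top"):
    p=viewer.grab_frame(n);D[n]=p
    cv2.imwrite(f"pics/{n}0.png",p["pixels"][:,:,::-1])
    print(n,p["fovy"],p["cx"],p["cy"],[k for k in p if k!='pixels'],np.round(p["world_to_cam"],3).tolist())
    for t in("receiver","cover","tab","ridge","tab_top","power_top","rails"):
        try:
            for d in viewer.trace(p,t)[:4]: print(n,t,round(d["score"],2),d["rect"],d["pixels"].sum())
        except Exception as e: print(t,e)
pickle.dump(D,open("d0.pkl","wb"))
E
```

```text
{'clock': np.float64(0.0), 'tcp_pos': array([0.237, 0.631, 0.23 ]), 'orientation': array([-5.620e-01, -3.091e+00,  3.000e-03]), 'grip_width': np.float64(0.085), 'contact_force': array([-0.511,  0.345,  0.58 ])}
scene 52.362100325579554 276.70696964614365 204.9169944102705 ['fovy', 'cx', 'cy', 'world_to_cam', 'shot'] [[0.07, 0.997, 0.016, -0.002], [-0.798, 0.047, 0.601, 0.408], [0.599, -0.055, 0.799, -1.658], [0.0, 0.0, 0.0, 1.0]]
scene receiver 0.79 [198.5, 185.7, 250.9, 261.4] 2382
scene cover 0.89 [204.6, 192.2, 238.5, 221.4] 713
scene cover 0.79 [238.3, 273.6, 278.8, 318.4] 1033
scene cover 0.75 [280.2, 185.9, 310.9, 211.6] 620
scene cover 0.68 [289.9, 240.7, 331.9, 276.2] 908
scene ridge 0.89 [239.7, 273.6, 278.2, 315.2] 1006
scene ridge 0.82 [204.2, 193.2, 239.3, 219.1] 758
scene ridge 0.78 [278.3, 184.7, 315.8, 212.7] 639
scene ridge 0.65 [289.9, 240.7, 326.9, 278.6] 794
scene tab_top 0.73 [263.3, 165.3, 295.1, 173.7] 156
scene rails 0.95 [197.2, 183.4, 252.3, 265.2] 2332
scene rails 0.16 [200.0, 149.7, 215.7, 192.0] 513
top 44.49029049635006 275.0394510131953 213.92226604699954 ['fovy', 'cx', 'cy', 'world_to_cam', 'shot'] [[-0.018, -1.0, 0.009, -0.034], [0.992, -0.017, 0.129, -0.589], [-0.128, 0.011, 0.992, -1.376], [0.0, 0.0, 0.0, 1.0]]
top receiver 0.79 [302.9, 169.1, 359.2, 266.3] 2984
top cover 0.91 [317.8, 215.3, 353.6, 249.9] 1021
top cover 0.83 [227.5, 150.9, 265.0, 191.4] 945
top cover 0.76 [279.1, 117.5, 314.3, 159.4] 903
top cover 0.57 [233.0, 233.0, 270.8, 271.4] 958
top tab 0.67 [327.9, 205.4, 338.5, 217.1] 135
top ridge 0.81 [228.5, 231.4, 268.8, 269.7] 1031
top ridge 0.71 [277.7, 119.9, 317.2, 161.3] 916
top ridge 0.59 [314.2, 217.0, 354.3, 248.9] 1046
top ridge 0.56 [222.3, 152.8, 265.7, 190.0] 933
top power_top 0.3 [303.8, 169.1, 361.3, 266.9] 2998
top rails 0.66 [303.3, 168.7, 363.3, 267.1] 2978
```

Run:
```python
import cv2
a=cv2.imread("pics/top0.png");b=cv2.imread("pics/scene0.png")
cv2.imwrite("pics/top_crop.png",cv2.resize(a[100:290,190:400],None,fx=3,fy=3,interpolation=cv2.INTER_CUBIC))
```

```text
(no output)
```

View pics/scene0.png

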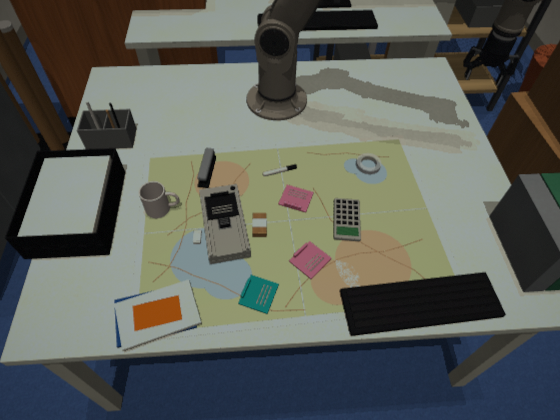

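View pics/top_crop.png

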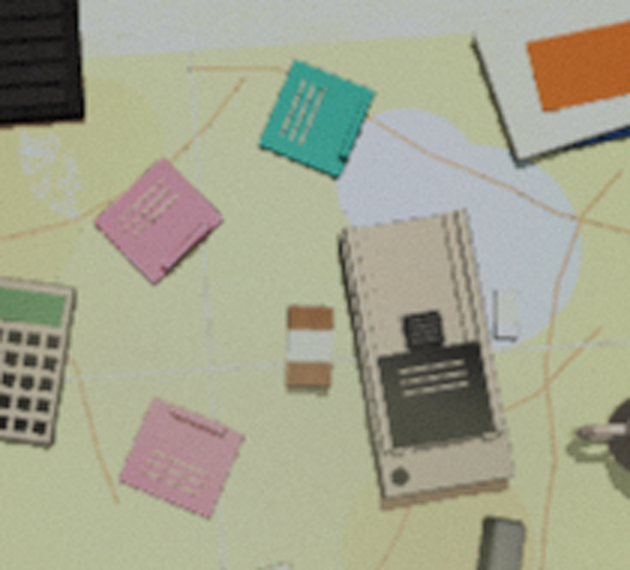

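The black cover sits on the grey receiver at top pixel (336,232). Its ribbed tab is at (331,210) and the power button at (323,259). The pink look-alikes are at about (245,173) and (250,252), and the turquoise one at (296,139). All three lie flat on the map with no receiver under them, so the black cover at (336,232) is the one meant, and the enlarged crop confirms it. Next I fit the receiver pose from these features.

```bash
cat > h.py <<'E'
import numpy as np
from scipy.optimize import least_squares
def proj(p,X,T=None):
    T=np.array(p["world_to_cam"]) if T is None else T
    f=210/np.tan(np.radians(p["fovy"])/2)
    c=np.atleast_2d(X)@T[:3,:3].T+T[:3,3]
    return np.c_[p["cx"]+f*c[:,0]/-c[:,2],p["cy"]-f*c[:,1]/-c[:,2]]
def R2W(q,P):
    c,s=np.cos(q[2]),np.sin(q[2]);P=np.atleast_2d(P)
    return np.c_[q[0]+c*P[:,0]-s*P[:,1],q[1]+s*P[:,0]+c*P[:,1],P[:,2]]
E
python3 - <<'E'
import pickle,cv2
from h import *
D=pickle.load(open("d0.pkl","rb"));p=D["top"]
M=np.array([[-125,60,40,385,495],[-125,-60,40,512,480],[125,56,53,345,232],[125,-56,53,466,210],[-108,44,44,400,476],[19.5,0,53,423,329],
[2,46,52,379,358],[2,-46,52,485,345],[-82,46,52,390,447],[-82,-46,52,496,432]],float)
P=M[:,:3]/1000;uv=M[:,3:]/3+[190,100]
fit=lambda I:least_squares(lambda q:(proj(p,R2W(q,P[I]))-uv[I]).ravel(),[.6,-.2,0.1],loss='soft_l1')
s=fit(range(10));q=s.x;print(q,np.round(proj(p,R2W(q,P))-uv,1).tolist())
np.save("q.npy",q)
print("tab",R2W(q,[.0195,0,.053]),"ridge",R2W(q,[-.082,0,.057]))
# check with scene overlay
for n in("scene","top"):
    im=cv2.resize(D[n]["pixels"][:,:,::-1],None,fx=4,fy=4,interpolation=cv2.INTER_CUBIC)
    for z,x0,x1,y in((.04,-.125,.125,.06),(.052,-.082,.002,.046),(.053,.0045,.0345,.016),(0,-.125,.125,.06)):
        c=proj(D[n],R2W(q,[[x0,-y,z],[x1,-y,z],[x1,y,z],[x0,y,z]]))
        cv2.polylines(im,[np.round(c*4+1.5).astype(int)],True,(0,0,255) if z else (0,255,0),1)
    u=proj(D[n],R2W(q,[-.04,0,.05]))[0]*4
    im=im[int(u[1])-260:int(u[1])+200,int(u[0])-180:int(u[0])+200] if n=="top" else im[int(u[1])-140:int(u[1])+320,int(u[0])-180:int(u[0])+200]
    D[n+"o"]=im
cv2.imwrite("pics/ov.png",np.hstack([D["sceneo"],D["topo"]]))
E
```

```text
[ 0.57481933 -0.20220698  0.13216941] [[-0.3, 1.2], [0.9, -0.4], [0.4, -1.7], [0.1, -0.3], [-0.3, 0.4], [0.7, 0.5], [-0.3, -0.3], [-2.4, -1.0], [1.0, 0.5], [-0.8, 0.4]]
tab [[ 0.59414925 -0.19963717  0.053     ]] ridge [[ 0.4935345  -0.21301334  0.057     ]]
```

View pics/ov.png

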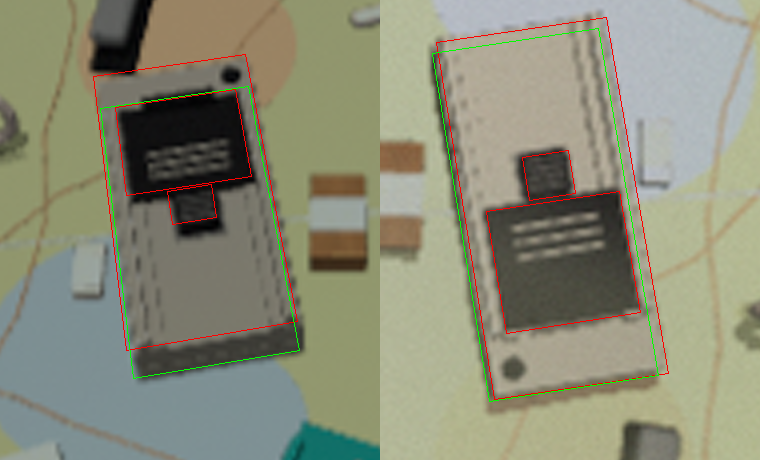

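The fit agrees to about 3 mm in both views, and the sizes match. I'll close the gripper and travel towards the receiver.

{"fn": "play_rows", "kwargs": {
  "commands": [
    [[1,-1,-1,0,0],[1,-1,-1,0,0],[1,-1,-1,0,0],[1,-1,-1,0,0],[1,-1,-1,0,0],[1,-1,-1,0,0],[1,-1,-1,0,0],[1,-1,-1,0,0]]
  ]
}}

```text
clock: 1.47
tcp_pos: [0.3583, 0.3668, 0.2316]
orientation: [0.577, 3.086, -0.004]
contact_force: [-0.6, -0.8, -0.3]
grip_width: 0.0
gripper_force: 0.0
```

{"fn": "play_rows", "kwargs": {
  "commands": [
    [[1,-1,-1,0,0],[1,-1,-1,0,0],[1,-1,-1,0,0],[1,-1,-1,0,0],[1,-1,-1,0,0],[1,-1,-1,0,0],[1,-1,-1,0,0],[1,-1,-1,0,0]]
  ]
}}

```text
clock: 2.13
tcp_pos: [0.4737, 0.1096, 0.2319]
orientation: [0.577, 3.086, -0.002]
contact_force: [0.7, 0.3, 0.3]
grip_width: -0.0003
gripper_force: 0.0
```

{"fn": "play_rows", "kwargs": {
  "commands": [
    [[1,-1,-1,0,0],[1,-1,-1,0,0],[1,-1,-1,0,0],[1,-1,-1,0,0],[1,-1,-1,0,0],[1,-1,-1,0,0],[1,-1,-1,0,0],[1,-1,-1,0,0]]
  ]
}}

```text
clock: 2.8
tcp_pos: [0.5894, -0.1488, 0.2317]
orientation: [0.575, 3.086, -0.007]
contact_force: [-0.1, -0.2, 0.8]
grip_width: 0.0
gripper_force: 0.0
```

{"fn": "play_rows", "kwargs": {
  "commands": [
    [[1,-0.14,-0.26,0,-0.313],[1,-0.14,-0.26,0,-0.313],[1,-0.14,-0.26,0,-0.313],[1,-0.14,-0.26,0,-0.313],[1,-0.14,-0.26,0,-0.313],[1,-0.14,-0.26,0,-0.313],[1,-0.14,-0.26,0,-0.313]]
  ]
}}

```text
clock: 3.38
tcp_pos: [0.5961, -0.1989, 0.2313]
orientation: [-0.203, 3.135, 0.0]
contact_force: [-0.0, -0.0, -0.4]
grip_width: -0.0
gripper_force: 0.0
```

```bash
cat >> h.py <<'E'
def wristT(p,o):
    from scipy.spatial.transform import Rotation as R
    W=np.eye(4);W[:3,:3]=R.from_rotvec(o["orientation"]).as_matrix();W[:3,3]=o["tcp_pos"]
    return np.linalg.inv(W@np.array(p["hand_eye"]))
def draw(im,p,T,q,xc=-.04,k=1):
    import cv2
    im=cv2.resize(np.ascontiguousarray(im[:,:,::-1]),None,fx=k,fy=k,interpolation=cv2.INTER_CUBIC)
    for z,x0,x1,y in((.04,-.125,.125,.06),(.052,xc-.042,xc+.042,.046),(.053,.0045,.0345,.016),(.064,xc-.042,xc-.034,.028)):
        c=proj(p,R2W(q,[[x0,-y,z],[x1,-y,z],[x1,y,z],[x0,y,z]]),T)
        cv2.polylines(im,[np.round(c*k).astype(int)],True,(0,0,255),1)
    return im
E
python3 - <<'E'
from bench import *
from h import *
import pickle,cv2
o=get_obs();p=viewer.grab_frame("wrist");T=wristT(p,o)
pickle.dump((p,T),open("w1.pkl","wb"))
cv2.imwrite("pics/w1.png",draw(p["pixels"],p,T,np.load("q.npy"),k=1.4))
E
```

```text
(no output)
```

View pics/w1.png

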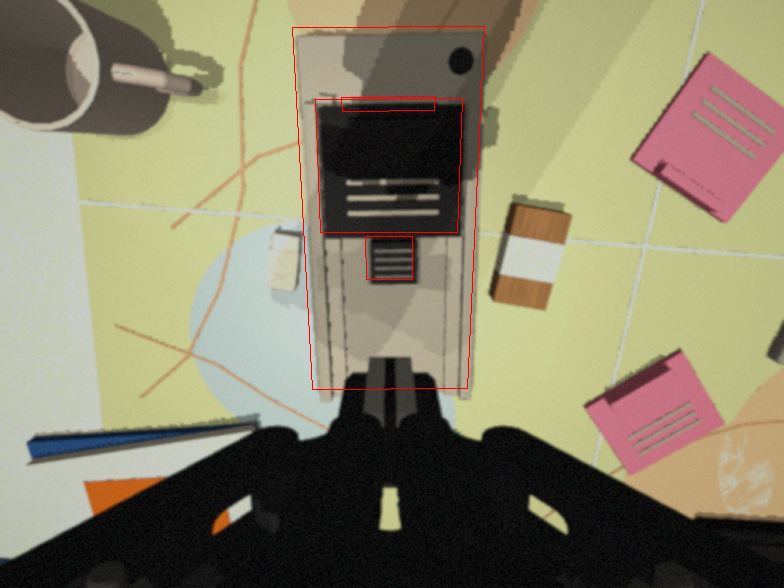

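The wrist view shows the real outline a few pixels from the model, towards the image bottom: tab at about (392,260), cover front edge at row 236, and power button at (461,60). I'll refit on these and on the top view together.

Run:
```python
import pickle,cv2
from h import *
p,T=pickle.load(open("w1.pkl","rb"))
M=np.array([[-125,60,40,484,32],[-125,-60,40,296,35],[-108,44,44,461,60],[19.5,0,53,392.5,260],
[2,-46,52,321,236],[2,46,52,460,235],[-82,-46,52,318,105],[-82,46,52,465,102],[125,-56,53,320,400],[125,56,53,470,397]],float)
P=M[:,:3]/1000;uv=M[:,3:]/1.4
s=least_squares(lambda q:(proj(p,R2W(q,P),T)-uv).ravel(),np.load("q.npy"),loss='soft_l1')
q=s.x;print(q,np.round(proj(p,R2W(q,P),T)-uv,1).tolist())
np.save("q2.npy",q)
print("tab",R2W(q,[.0195,0,.053]),"ridge",R2W(q,[-.082,0,.057]))
cv2.imwrite("pics/w1b.png",draw(p["pixels"],p,T,q,k=3)[:900,550:1150])
```

```text
[ 0.5773271  -0.19929178  0.14240538] [[1.6, -1.5], [-1.4, -1.6], [-0.2, -0.7], [0.2, 1.5], [2.5, 1.0], [0.4, 0.4], [-0.3, -0.4], [-0.4, 0.2], [-0.3, 0.6], [-0.4, 1.5]]
tab [[ 0.59662971 -0.19652425  0.053     ]] ridge [[ 0.49615715 -0.21092959  0.057     ]]
```

Run:
```python
import cv2
cv2.imwrite("pics/w1c.png",cv2.imread("pics/w1b.png")[40:640])
```

```text
(no output)
```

View pics/w1c.png

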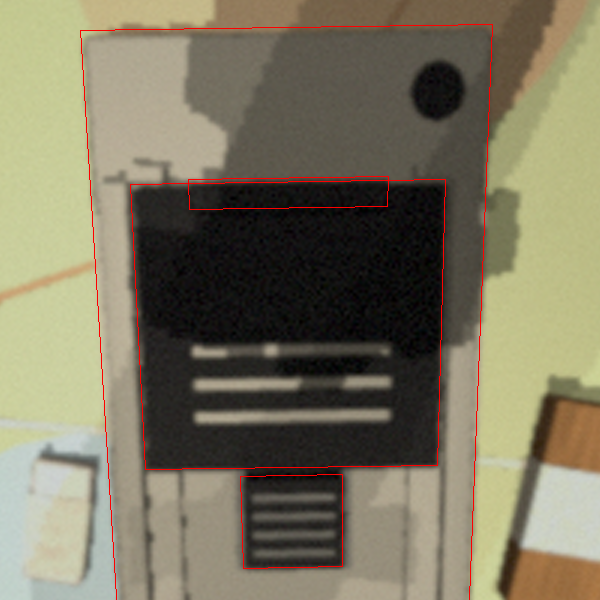

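The refit matches well at the tab, cover and apron. I'll descend over the tab, 3 mm to its far side to stay clear of the cover edge, and then press.

{"fn": "play_rows", "kwargs": {
  "commands": [
    [[1,-0.02,0.012,0.2,0],[1,-0.02,0.012,0.4,0],[1,-0.02,0.012,0.6,0],[1,-0.02,0.012,0.75,0],[1,-0.02,0.012,0.83,0],[1,-0.02,0.012,0.83,0]]
  ]
}}

```text
clock: 3.93
tcp_pos: [0.5967, -0.1951, 0.0611]
orientation: [0.205, -3.128, -0.003]
contact_force: [0.6, 0.5, -0.5]
grip_width: 0.0002
gripper_force: 0.0
```

{"fn": "play_rows", "kwargs": {
  "commands": [
    [[1,0,0,0.02,0],[1,0,0,0.04,0],[1,0,0,0.055,0],[1,0,0,0.07,0],[1,0,0,0.085,0],[1,0,0,0.1,0],[1,0,0,0.11,0],[1,0,0,0.115,0],[1,0,0,0.115,0]]
  ]
}}

```text
clock: 4.68
tcp_pos: [0.6006, -0.1969, 0.0431]
orientation: [-0.207, 3.133, -0.001]
contact_force: [0.7, -0.0, 6.4]
grip_width: 0.0001
gripper_force: 3.5
```

{"fn": "play_rows", "kwargs": {
  "commands": [
    [[1,0,0,0.005,0],[1,0,0,0.01,0],[1,0,0,0.01,0]]
  ]
}}

```text
clock: 4.93
tcp_pos: [0.6006, -0.1969, 0.0429]
orientation: [-0.206, 3.132, 0.0]
contact_force: [-4.6, 1.9, 22.3]
grip_width: -0.0002
gripper_force: 11.2
```

The tab is against its stop: 22 N at z = 0.043. I'll lift, then cross over the cover to behind the ridge and look.

{"fn": "play_rows", "kwargs": {
  "commands": [
    [[1,0,0,-0.15,0],[1,0,0,-0.4,0],[1,0,0,-0.4,0],[1,0.2,0,-0.4,0],[1,0.4,0,-0.4,0],[1,0.6,0,-0.4,0],[1,0.64,0,-0.4,0],[1,0.64,0,-0.4,0],[1,0.64,0,-0.4,0]]
  ]
}}

```text
clock: 5.68
tcp_pos: [0.4728, -0.2135, 0.1205]
orientation: [-0.206, 3.134, 0.0]
contact_force: [0.1, 0.2, -0.3]
grip_width: 0.0001
gripper_force: 0.0
```

Run:
```python
from bench import *
from h import *
import cv2
o=get_obs();q=np.load("q2.npy")
p=viewer.grab_frame("wrist");T=wristT(p,o)
a=draw(p["pixels"],p,T,q,k=1.4)
t=viewer.grab_frame("top");b=draw(t["pixels"],t,None,q,k=4)
u=proj(t,R2W(q,[-.02,0,.05]))[0]*4;b=b[int(u[1])-250:int(u[1])+250,int(u[0])-180:int(u[0])+180]
h=cv2.resize(a,(560,420))
c=np.zeros((500,920,3),np.uint8);c[:420,:560]=h;c[:,560:]=b
cv2.imwrite("pics/w2.png",cv2.resize(c,(800,435)));print(o["tcp_pos"],o["orientation"],o["contact_force"])
```

```text
[ 0.47279062 -0.21351083  0.12045068] [-2.05982526e-01  3.13415634e+00  2.00538165e-04] [ 0.11732612  0.19940229 -0.27345663]
```

View pics/w2.png

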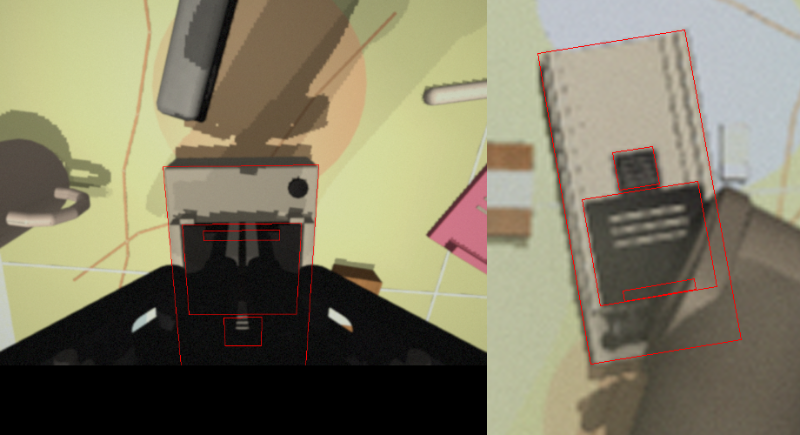

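The cover is still on its seat, and the tip is about 12 mm behind the ridge face. I'll lower to z ≈ 0.056 and start the push gently.

{"fn": "play_rows", "kwargs": {
  "commands": [
    [[1,0,0,0.12,0],[1,0,0,0.22,0],[1,0,0,0.29,0],[1,0,0,0.32,0],[1,0,0,0.32,0],[1,0,0,0.32,0]]
  ]
}}

```text
clock: 6.28
tcp_pos: [0.4734, -0.2134, 0.0563]
orientation: [0.208, -3.135, 0.0]
contact_force: [-0.1, -1.1, 1.0]
grip_width: 0.0
gripper_force: 0.0
```

{"fn": "play_rows", "kwargs": {
  "commands": [
    [[1,-0.02,0,0,0],[1,-0.04,0,0,0],[1,-0.06,0,0,0],[1,-0.08,0,0,0],[1,-0.1,0,0,0],[1,-0.12,0,0,0],[1,-0.14,0,0,0],[1,-0.16,0,0,0],[1,-0.18,0,0,0],[1,-0.2,0,0,0]]
  ]
}}

```text
clock: 7.12
tcp_pos: [0.5126, -0.2082, 0.0563]
orientation: [0.207, -3.135, -0.0]
contact_force: [-1.0, -1.3, 1.8]
grip_width: 0.0004
gripper_force: 0.6
```

The reaction is about 1 N, so the cover is sliding and not blocked. I'll continue.

{"fn": "play_rows", "kwargs": {
  "commands": [
    [[1,-0.03,0,0,0],[1,-0.065,0,0,0],[1,-0.1,0,0,0],[1,-0.135,0,0,0],[1,-0.17,0,0,0],[1,-0.205,0,0,0],[1,-0.24,0,0,0],[1,-0.275,0,0,0],[1,-0.31,0,0,0],[1,-0.335,0,0,0],[1,-0.35,0,0,0],[1,-0.36,0,0,0]]
  ]
}}

```text
clock: 8.12
tcp_pos: [0.584, -0.1986, 0.0562]
orientation: [0.207, -3.135, -0.0]
contact_force: [-1.7, -0.1, 1.3]
grip_width: -0.0
gripper_force: 0.6
```

{"fn": "play_rows", "kwargs": {
  "commands": [
    [[1,0.04,0,0,0],[1,0.1,0,0,0],[1,0.2,0,0,0],[1,0.2,0,-0.2,0],[1,0.3,0,-0.4,0],[1,0.5,0,-0.6,0],[1,0.7,0,-0.8,0],[1,0.7,0,-0.8,0],[1,0.7,0,-0.8,0],[1,0.7,0,-0.8,0]]
  ]
}}

```text
clock: 8.95
tcp_pos: [0.4441, -0.2178, 0.2177]
orientation: [-0.204, 3.131, -0.0]
contact_force: [-0.4, -0.3, -1.0]
grip_width: -0.0002
gripper_force: 0.0
```

Run:
```python
from bench import *
from h import *
import cv2
o=get_obs();q=np.load("q2.npy");print(o["tcp_pos"],o["contact_force"],o["clock"])
s=viewer.grab_frame("scene");t=viewer.grab_frame("top");I=[]
for p in(s,t):
    b=draw(p["pixels"],p,None,q,k=4,xc=.06);u=proj(p,R2W(q,[0,0,.05]))[0]*4
    I.append(b[int(u[1])-250:int(u[1])+250,int(u[0])-200:int(u[0])+200])
cv2.imwrite("pics/f.png",np.hstack(I))
```

```text
[ 0.44410464 -0.21783282  0.21772219] [-0.36368852 -0.27297552 -0.97083324] 8.95
```

View pics/f.png

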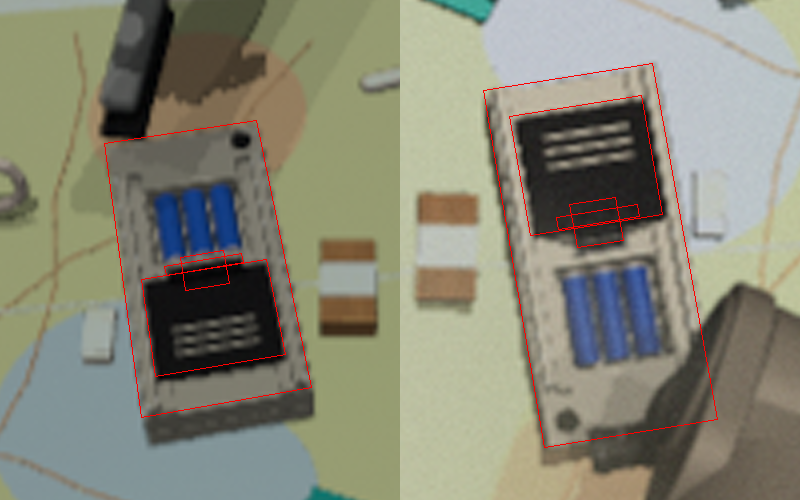

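The well is fully open with three cells showing. The cover lies flat and square at x ≈ 58 mm, and the robot is clear of everything.

```bash
python3 -c "
from bench import *
print(r.hand_in())"
```

```text
the job is handed in; nothing more can be done
None
```

I pressed the snap tab fully in and slid the cover to about x = 58 mm, leaving it flat on the rear deck with the battery well open, then handed the job in; no verdict was returned.

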